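Index the contact wheel and chock it

ROBOT

A 7-joint arm with a two-finger parallel gripper is mounted at the origin on a cart in front of the work surface, level with it; the furniture and walls round the work are solid. World frame = base frame: x ahead of the robot, y to its left, z up, the work surface at z = 0. Lengths are in m, angles in degrees, forces in N, time in s.
With the tool pointing down it reaches from about 0.35 to 0.775 m from the base axis. Payload 3.1 kg.
Tool frame: the origin (TCP) lies between the finger pads; the fingertips stand 17 mm ahead of it and the grasp point (between the pads) lies 2 mm behind it; z points along the fingers, y is the line along which they close (so a half turn about z gives the same grasp; the last joint's range is limited). The gripper opens to 85 mm and grips with 20 to 120 N. Pads are 22 mm wide; open, the fingers measure 114 mm over their backs; the gripper's body (76 mm by 85 mm) begins 54 mm behind the grasp point. The pads swing forward as they close: fully open they stand 13 mm farther back than shut.
Start: joints at [73.127, 17.813, 0.802, 86.603, -0.252, 75.585, -1.558], TCP at [0.138, -0.533, 0.248] pointing down, gripper open.
Joint ranges: [-154.91, 154.91], [-16.99, 109.72], [-72.82, 74.43], [7.12, 147.25], [-82.49, 262.49], [11.32, 116.49], [-174.64, 174.64]. Speed limits (degrees/s): [159.86, 159.86, 180, 180, 180, 180, 180].

INTERFACE

Orientations are given as a 3x3 rotation matrix whose columns are the frame's x, y, z axes.
In Python, from rig import sensors, capture, job gives the robot as it stands.
- The arm moves only by the tool servo_tool, never from a script. Its argument "rows" is one flat list of numbers, 6 for each row, row after row: the shift along the tool's x, y, z in mm, then the turn, a rotation vector about the tool's x, y, z in rad. A call has 1 to 20 rows; each row shifts and turns the commanded pose from where the row before left it, along the tool's axes as they then stand; what a row does not reach is not made up. A row lasts 1/10 s, in which the tool goes at most 50 mm and 8.59 degrees, less where a joint would pass 70% of its speed; a pose out of reach is approached as far as the arm can. A call is refused whole if a number of a shift passes 50 or a number of a turn 0.15, either way. A call with a gripper value outside its range is refused whole. "grip" is the finger opening in mm, from 0 to 85.4, set as the call begins (left out, the last holds). The fingers move at their own pace and stop on an object; "newtons" is the grip in N (left out, the last holds). Time passes only in rows, so rows that do not move let the fingers close. It gives the time, the measured TCP pose, the force, the opening and the grip force at its end, in the units of the state.
- sensors.get_state(): the state, without advancing time (a new reading comes with each control period).
- capture(name): name is "scene" or "side" or "wrist"; returns a dict with "pixels" (384x512x3 uint8, red, green, blue), "z_map" (384x512 float32, m along the optical axis (not along the pixel's ray), 0 where there is no reading), "K" (3x3 intrinsics, pixels), "dist" ([k1, k2, p1, p2, k3] as OpenCV has them; the pictures are not rectified), "R" (3x3) and "t" (3): a world point X has camera coordinates R X + t. Camera axes: x right, y down, z forward; pixel columns grow to the right and rows downward; lengths in m; the calibration is good to about 2 mm. A picture is of the moment at which its call begins.
- job.hand_in(): hands the job in; it is judged then, once.
The state is a dict: "clock": time; "joints": joint angles; "qvel": joint speeds; "joint_efforts": joint torques, N m; "position": TCP position; "eef_rot": TCP orientation; "contact_force": force on the tool from outside, world axes, zero at the start; "torque": the same for the moment, N m; "width": finger opening in m; "finger_force": force on a finger pad.
Only numpy, scipy, OpenCV 4.12 (cv2) and the standard library are available. Lean on these libraries where they do the work, as an engineer would, in place of code of your own. Each camera call takes 0.05 s, during which the arm holds its last target. There are 200 camera calls.

TASK

Turn the free-running rubber wheel on the blue bench stand (strokes of light fingertip friction on its tread drive it) until the yellow paint mark on its tread (it may be out of sight underneath) is straight up at the top, in line with the red-tipped pointer, and let it come to rest there. Then chock the wheel: bring the long wooden block flat on the bench, end-on, in the plane of the wheel, up against the tread on whichever side is free, without the mark leaving the top. Leave the jar, the tin and the turned plaster parts where they are.

Things in the scene. Friction and masses are not known exactly. Their poses are not given: they have to be found in the camera images.
- stand: Blue bench stand of the wheel, fixed; it does not move. Origin: on the bench under the middle of the wheel. Its x axis is parallel to the axle (horizontal), its y axis lies in the wheel's plane (horizontal), z up. Foot plate 150 mm (x) by 66 mm (y) by 8 mm high; two uprights 46 mm wide with their middles 36 mm to either side of the wheel's middle, bearing caps up to z = 113 mm; on the upright on the +x side a steel pointer 12 mm wide at x = 38 mm with a red tip at z = 162 mm.
- axle (a point): Centre of the wheel, on the axle, 95 mm above the bench. The wheel is 160 mm in diameter (tread radius 80 mm, smooth hard rubber that gives less than 1 mm) and 32 mm wide; its lowest point is 15 mm above the bench, its top 175 mm.
- wheel (a joint): Angle of the wheel about the stand's x axis (rad), no stop within several turns; at 0 (and each whole turn) the mark is at the top; as it grows, the wheel's top moves towards the stand's -y. The wheel is balanced, 0.8 kg, on bearings of little friction (about 0.02 N m): a light touch moves it and it stays where it stops.
- mark (a point): Middle of the yellow paint mark, 25 mm by 10 mm, on the wheel's tread, 80 mm from the axle. At the top it is straight above axle.
- chock_mid (a point): Centre of the loose wooden block (the chock), 35 mm (its x) by 90 mm (its y) by 30 mm high, 0.08 to 0.17 kg, lying flat on the bench; the point is 15 mm above the bench. Pushed end-on against the tread its upper end edge touches the tread when its centre is 92 mm from the stand's origin along the stand's y.
- jar_mid (a point): Centre of a brown jar with white cap, 66 mm in diameter, 95 mm high, standing near the wheel on one side; leave it.
- part_a_mid (a point): Centre of a turned white plaster part, 57 mm in diameter, 75 mm high, standing; leave it.
- part_b_mid (a point): Centre of a turned white plaster part, 56 mm in diameter, 102 mm high, standing; leave it.
- part_c_mid (a point): Centre of a turned white plaster part, 57 mm in diameter, 100 mm high, standing; leave it.
- tin_mid (a point): Centre of a beige tin, 70 mm in diameter, 54 mm high, standing; leave it.
There are look-alikes about, which are no part of the job. There is more than one size of the stand; the one meant has the size given above. Several things look just like the part that bears chock_mid: the one meant starts nearest to the robot's base.

How it is judged:
By the outcome, as a careful person would: the job done as asked, in the order asked, and still so for the second after the job is handed in, with the robot touching nothing.
It also fails if it takes over 72 s, if anything falls off the work surface, if the arm or the gripper's body presses on something with over 40 N, if the wrist force passes 120 N, or if a joint passes its speed limit or range.

## Working session

There is one attempt and no reset: what is moved stays moved. The work goes in short steps, Python scripts to look and compute and a tool call to move; the robot and the scene stay as the last step left them, time stands still between calls to the robot, and variables do not carry over. Pictures are saved under pics/ and viewed, at most 10 in all, crops included, and the job is handed in when it is done.

Besides the shell and the picture viewer there is one more tool, called after ">>>" as name(argument=value, ...) on one line, values as JSON. servo_tool: Moves the arm, as the interface text tells. Its arguments: {"type":"object","properties":{"rows":{"type":"array"},"grip":{"type":"number"},"newtons":{"type":"number"}},"required":["rows"]}

```bash
mkdir -p pics; ls
cat > h.py <<'E'
import numpy as np,cv2
from rig import sensors,capture,job
def cap(n,f=None):
    c=capture(n)
    if f: cv2.imwrite('pics/'+f,c['pixels'][:,:,::-1])
    np.savez('/tmp/'+n+'.npz',**c)
    return c
def rays(c,px):
    px=np.array(px,float).reshape(-1,1,2)
    u=cv2.undistortPoints(px,np.array(c['K']),np.array(c['dist'])).reshape(-1,2)
    d=np.c_[u,np.ones(len(u))]
    R=np.array(c['R']);t=np.array(c['t'])
    return -R.T@t, d@R, d
def onz(c,px,z):
    o,w,_=rays(c,px); return o+w*((z-o[2])/w[:,2])[:,None]
def pts(c,px):
    o,w,d=rays(c,px); p=np.array(px,int).reshape(-1,2)
    return o+w*np.array(c['z_map'])[p[:,1],p[:,0]][:,None]
E
python3 - <<'E'
from h import *
a=cap('scene');b=cap('side')
cv2.imwrite('pics/a.png',cv2.resize(a['pixels'][:,:,::-1],(800,600)))
cv2.imwrite('pics/b.png',cv2.resize(b['pixels'][:,:,::-1],(800,600)))
for c in(a,b): print(rays(c,[[256,192]])[:2])
print(sensors.get_state())
E
```

```text
pics
(array([ 1.1903209 , -0.43938645,  0.59668872]), array([[-0.73275943,  0.37231095, -0.56974923]]))
(array([0.19782479, 0.65081282, 0.56528234]), array([[ 0.36885547, -0.79203189, -0.48683311]]))
{'clock': 0.1, 'joints': array([73.12622799, 17.85696696,  0.8011819 , 86.68270724, -0.25270948,
       75.58532821, -1.55845516]), 'qvel': array([-0.10322439,  0.01472715,  0.06559473, -0.19416177, -0.02516956,
       -0.04341703, -0.14135654]), 'joint_efforts': array([ 1.08287357e-03, -3.80854046e+01,  1.46724153e-01, -2.31241876e+01,
        1.23222952e-02,  8.05979187e-03,  6.54674011e-06]), 'position': array([ 0.13743248, -0.5319093 ,  0.24731943]), 'eef_rot': array([[ 9.68194400e-01,  2.50198379e-01, -6.12179034e-04],
       [ 2.50199116e-01, -9.68192208e-01,  2.06190277e-03],
       [-7.68222410e-05, -2.14948936e-03, -9.99997687e-01]]), 'contact_force': array([-1.03602795, -0.01340184,  0.10701385]), 'torque': array([-0.01255219,  0.01922142, -0.04040575]), 'finger_force': 0.0, 'width': 0.08490970481343259}
```

View pics/a.png

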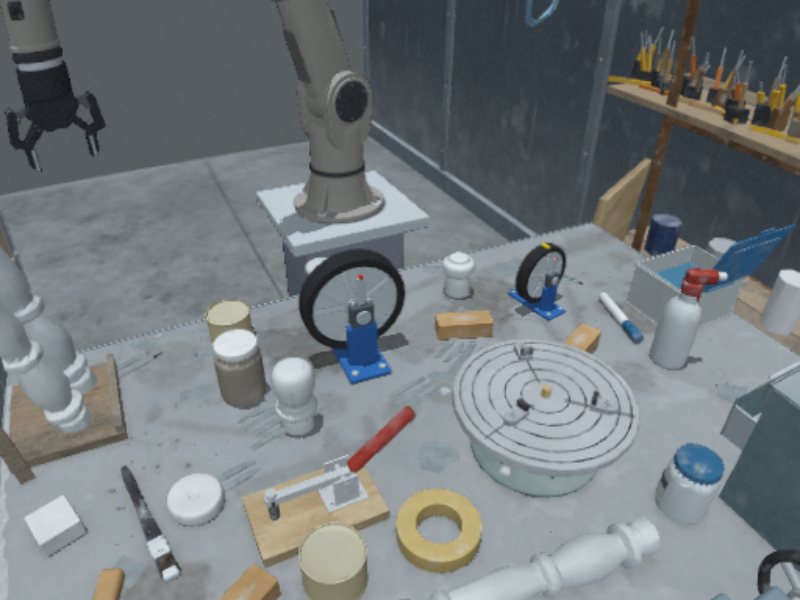

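View pics/b.png

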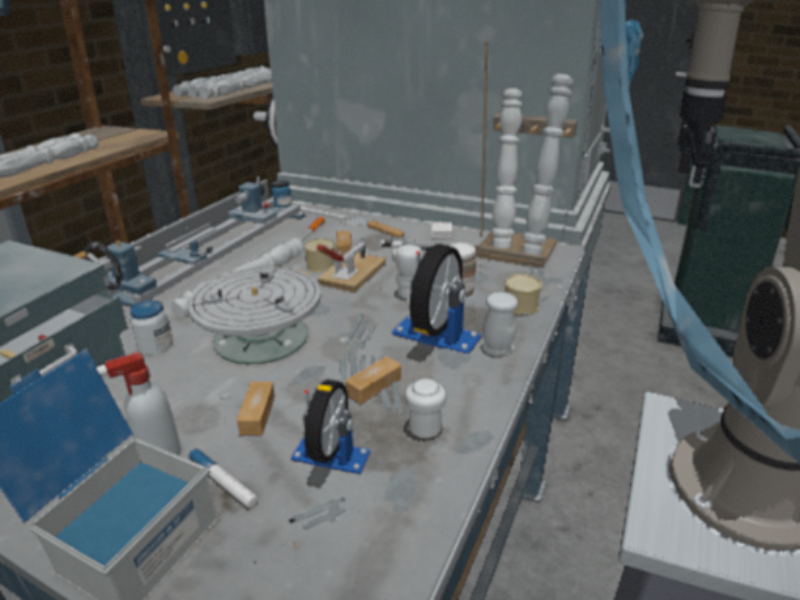

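Scene (800×600 pixels):
- **Wheels:** the big wheel is at (353,300) and the small look-alike at (540,270).
- **Wooden blocks:** (464,325), (582,338), (250,585) and (108,585). The one nearest the base seems to be (464,325).
- **Around the big wheel:** the jar at (238,368) is on its left, tins are at (228,320) and (333,560), and plaster parts are at (293,395), (458,272) and (315,270).

Side view: the yellow mark is low on the tread at (420,328), on the camera side.

```bash
cat >> h.py <<'E'
def load(n): return dict(np.load('/tmp/'+n+'.npz'))
def cloud(c):
    g=np.stack(np.meshgrid(np.arange(512),np.arange(384)),-1).reshape(-1,2)
    P=pts(c,g); P[np.array(c['z_map']).reshape(-1)<=0]=np.nan
    return P.reshape(384,512,3)
def comps(c,m,amin=15):
    n,l,s,ce=cv2.connectedComponentsWithStats(m.astype(np.uint8)*255)
    return [(l==i,s[i],ce[i]) for i in range(1,n) if s[i][4]>=amin]
E
python3 - <<'E'
from h import *
np.set_printoptions(precision=4,suppress=True)
for n in('scene','side'):
    c=load(n);hsv=cv2.cvtColor(c['pixels'],cv2.COLOR_RGB2HSV);P=cloud(c)
    H,S,V=[hsv[...,i].astype(int) for i in range(3)]
    ok=np.linalg.norm(np.nan_to_num(P[...,:2],nan=9),axis=-1)<1.1
    for name,m in dict(wood=(H>8)&(H<22)&(S>110)&(V>80),blue=(H>104)&(H<125)&(S>150),yel=(H>=22)&(H<33)&(S>170)&(V>120),red=((H<5)|(H>174))&(S>150)&(V>90)).items():
        for mm,s,ce in comps(c,m&ok,5):
            Q=P[mm];print(n,name,s[4],ce*800/512,np.nanmedian(Q,0),'min',np.nanmin(Q,0),'max',np.nanmax(Q,0))
            if name=='wood' and s[4]>100:
                T=Q[(Q[:,2]>.025)&(Q[:,2]<.036)]
                if len(T)>20: print('   rect',cv2.minAreaRect((T[:,:2]*1000).astype(np.float32)),len(T))
    # dark tread cloud of wheel
    m=(V<60)&(P[...,2]>.02)&(P[...,2]<.18)&ok
    for mm,s,ce in comps(c,m,150):
        Q=P[mm];print(n,'dark',s,np.nanmedian(Q,0),np.nanmin(Q,0),np.nanmax(Q,0))
        A=Q-np.median(Q,0);w,v=np.linalg.eigh(A.T@A/len(A));print(np.sqrt(w),v[:,0])
E
```

```text
scene wood 12 [646.224   55.4688] [-0.0359  0.9539  0.2588] min [-0.0438  0.9417  0.2427] max [-0.0164  0.9629  0.2744]
scene wood 36 [692.1441  64.4531] [0.0954 0.9953 0.2632] min [0.0898 0.9843 0.2339] max [0.1029 1.0069 0.2846]
scene wood 41 [717.2637  77.9345] [0.1824 0.9968 0.2466] min [0.1723 0.9868 0.2231] max [0.1918 1.0122 0.2728]
scene wood 13 [728.3654  80.4087] [0.2326 0.9748 0.2554] min [0.2239 0.9661 0.2359] max [0.2402 0.9873 0.2748]
scene wood 48 [648.5352  86.7839] [0.0344 0.9123 0.1901] min [-0.0198  0.9011  0.1823] max [0.0731 0.941  0.1954]
scene wood 42 [737.3512  91.0714] [0.2701 0.9688 0.2406] min [0.2578 0.9017 0.2195] max [0.3232 0.9787 0.2596]
scene wood 10 [665.9375  92.0312] [0.0898 0.9203 0.1899] min [0.0802 0.8616 0.1845] max [0.1456 0.924  0.2135]
scene wood 77 [781.0471 114.1843] [0.4052 0.9668 0.2228] min [0.3786 0.9031 0.1778] max [0.4199 0.9842 0.2598]
scene wood 16 [719.5312 108.1055] [0.2479 0.9441 0.1929] min [0.2253 0.911  0.1846] max [0.282  0.9655 0.1965]
scene wood 5 [770.     104.6875] [0.3769 0.9485 0.237 ] min [0.3744 0.9465 0.2348] max [0
[... 5520 characters left out ...]
708 0.1178]
side red 6 [320.3125 247.6562] [ 0.7677 -0.2107  0.1134] min [ 0.7641 -0.2133  0.1124] max [ 0.7709 -0.2077  0.1149]
side red 286 [127.311  367.2858] [0.747  0.2731 0.1567] min [0.7347 0.2565 0.1247] max [0.7672 0.2936 0.1655]
side dark [262 157  34  58 767] [ 0.509  -0.1151  0.1318] [ 0.4919 -0.2465  0.0205] [ 0.5307 -0.0935  0.1744]
[0.0091 0.0344 0.0442] [ 0.9913 -0.1229 -0.0469]
side dark [195 244  28  52 562] [0.5237 0.202  0.0917] [0.5117 0.1136 0.0214] [0.5559 0.2182 0.1164]
[0.0062 0.0214 0.0291] [ 0.9946  0.0636 -0.0819]
side dark [461 259  51  42 347] [0.0333 0.0518 0.0958] [-0.0244 -0.0252  0.08  ] [0.0623 0.0642 0.1159]
[0.0046 0.0133 0.0316] [-0.0056  0.0202  0.9998]
```

Run:
```python
from h import *
np.set_printoptions(precision=4,suppress=True)
pl=[];dk=[]
for n in('scene','side'):
    c=load(n);hsv=cv2.cvtColor(c['pixels'],cv2.COLOR_RGB2HSV);P=cloud(c)
    H,S,V=[hsv[...,i].astype(int) for i in range(3)]
    box=(P[...,0]>.4)&(P[...,0]<.62)&(P[...,1]>-.29)&(P[...,1]<-.07)
    b=(H>100)&(H<128)&(S>120)&box&(P[...,2]<.013)&(P[...,2]>.003)
    pl.append(P[b]); print(n,'plate',cv2.minAreaRect((P[b][:,:2]*1000).astype(np.float32)))
    d=(V<60)&box&(P[...,2]>.02); dk.append(P[d])
    # free objects: points above bench
    m=(P[...,2]>.045)&(P[...,0]>.3)&(P[...,0]<.75)&(P[...,1]>-.45)&(P[...,1]<.12)
    m=cv2.erode(m.astype(np.uint8),np.ones((2,2)))
    for mm,s,ce in comps(c,m,40):
        Q=P[mm];print(n,'obj',s[4],(ce*800/512).round(),np.nanmedian(Q,0),np.nanpercentile(Q,3,axis=0),np.nanpercentile(Q,97,axis=0))
A=np.vstack(pl); r=cv2.minAreaRect((A[:,:2]*1000).astype(np.float32));print('both',r)
D=np.vstack(dk)
from scipy.optimize import least_squares
for name,DD in(('scene',dk[0]),('side',dk[1]),('both',D)):
    def f(p):
        th=p[2];ex=np.array([np.cos(th),np.sin(th)]);q=DD[:,:2]-p[:2]
        x=q@ex;y=q@[-ex[1],ex[0]];rr=np.hypot(y,DD[:,2]-.095)
        # distance to wheel tube surface: tread (r=.08) or side face |x|=.016
        return np.minimum(abs(rr-.08)+np.maximum(abs(x)-.016,0),abs(abs(x)-.016)+np.maximum(rr-.08,0))
    s=least_squares(f,[.513,-.175,-.08],loss='soft_l1',f_scale=.003);print(name,s.x,np.degrees(s.x[2]),np.median(abs(s.fun)))
```

```text
scene plate ((548.6187744140625, -177.81536865234375), (65.40637969970703, 87.18050384521484), 86.11014556884766)
scene obj 3103 [352. 296.] [ 0.528  -0.1859  0.1119] [ 0.5077 -0.247   0.0506] [ 0.5595 -0.1094  0.1726]
scene obj 246 [458. 265.] [0.4546 0.0461 0.0647] [0.4343 0.0277 0.0478] [0.4668 0.0709 0.0755]
scene obj 74 [522. 279.] [0.5459 0.1146 0.0718] [0.5361 0.1111 0.0503] [0.5521 0.1189 0.0874]
scene obj 373 [228. 314.] [ 0.4062 -0.3447  0.0501] [ 0.3749 -0.3736  0.0468] [ 0.4346 -0.3159  0.0535]
scene obj 824 [238. 358.] [ 0.558  -0.3606  0.0798] [ 0.5212 -0.3869  0.0477] [ 0.5697 -0.3324  0.0954]
scene obj 1278 [506. 362.] [ 0.7298 -0.0459  0.0902] [ 0.6966 -0.1244  0.0881] [0.749  0.0381 0.1045]
scene obj 669 [294. 382.] [ 0.6448 -0.3096  0.092 ] [ 0.6169 -0.331   0.0565] [ 0.654  -0.2853  0.1019]
side plate ((510.5733642578125, -170.59402465820312), (64.59988403320312, 147.6676483154297), 87.8729476928711)
side obj 1899 [436. 282.] [ 0.5032 -0.1597  0.0999] [ 0.4692 -0.3532  0.0507] [ 0.6263 -0.0977  0.1698]
side obj 178 [524. 284.] [ 0.3952 -0.3444  0.0481] [ 0.3679 -0.3735  0.0461] [ 0.4246 -0.3112  0.0535]
side obj 766 [286. 310.] [ 0.7165 -0.013   0.0897] [ 0.6868 -0.1097  0.0796] [0.7425 0.0545 0.1007]
side obj 428 [501. 313.] [ 0.3938 -0.1673  0.0758] [ 0.3741 -0.192   0.0474] [ 0.4172 -0.1584  0.1006]
side obj 426 [425. 397.] [0.4312 0.0704 0.0651] [0.4112 0.0465 0.0483] [0.4563 0.0834 0.0751]
both ((514.663818359375, -174.19027709960938), (68.0333023071289, 155.7218017578125), 85.42115783691406)
scene [ 0.5142 -0.1743 -0.0533] -3.053789132020446 0.0006177348987850446
side [ 0.5121 -0.1774 -0.0583] -3.3391075399338903 0.0011503018709270174
both [ 0.5136 -0.1765 -0.0539] -3.0875520478557723 0.0010278897252630065
```

>>> servo_tool(rows=[29.1,-18.4,0,0,0,0,29.1,-18.4,0,0,0,0,29.1,-18.4,0,0,0,0,29.1,-18.4,0,0,0,0,29.1,-18.4,0,0,0,0,29.1,-18.4,0,0,0,0,29.1,-18.4,0,0,0,0,29.1,-18.4,0,0,0,0,29.1,-18.4,0,0,0,0,29.1,-18.4,0,0,0,0,29.1,-18.4,0,0,0,0,29.1,-18.4,0,0,0,0,29.1,-18.4,0,0,0,0,29.1,-18.4,0,0,0,0,29.1,-18.4,0,0,0,0,29.1,-18.4,0,0,0,0], grip=0)

```text
clock: 1.7
position: [0.5152, -0.13, 0.2478]
eef_rot: [[0.968, 0.25, -0.001], [0.25, -0.968, 0.0], [-0.001, -0.0, -1.0]]
contact_force: [0.9, -1.1, -0.2]
width: -0.0001
finger_force: 0.0
```

>>> servo_tool(rows=[0,0,0,0,0,-0.14,0,0,0,0,0,-0.14,0,0,0,0,0,-0.14,0,0,0,0,0,-0.14,0,0,0,0,0,-0.14,0,0,0,0,0,-0.14,0,0,0,0,0,-0.14,0,0,0,0,0,-0.14,0,0,0,0,0,-0.14,0,0,0,0,0,0,0,0,0,0,0,0])

```text
clock: 2.8
position: [0.5145, -0.1311, 0.2479]
eef_rot: [[0.061, 0.998, -0.001], [0.998, -0.061, 0.0], [0.0, -0.001, -1.0]]
contact_force: [-0.1, 0.5, -0.2]
width: 0.0003
finger_force: 0.0
```

Run:
```python
from h import *
a=cap('wrist','w1.png');b=cap('scene');c=cap('side')
i=np.hstack([cv2.resize(a['pixels'],(400,300)),cv2.resize(c['pixels'][130:250,210:370],(400,300))])
cv2.imwrite('pics/w1.png',i[:,:,::-1])
```

```text
(no output)
```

View pics/w1.png

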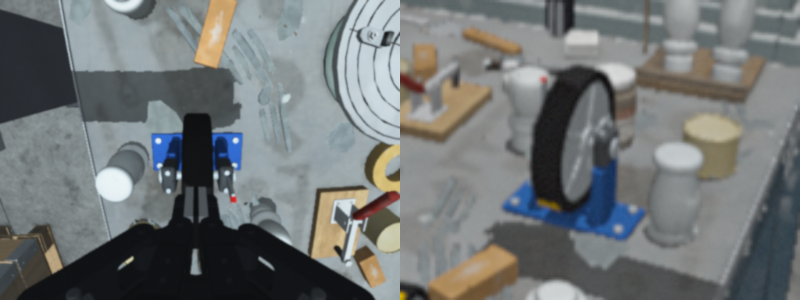

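```bash
cat >> h.py <<'E'
O=np.array([.513,-.176,.095]);EX=np.array([np.cos(np.radians(-3.1)),np.sin(np.radians(-3.1)),0]);EY=np.array([-EX[1],EX[0],0])
def mark(new=True):
    for n in('scene','side','wrist'):
        c=cap(n) if new else load(n)
        hsv=cv2.cvtColor(c['pixels'],cv2.COLOR_RGB2HSV);H,S,V=[hsv[...,i].astype(int) for i in range(3)]
        m=(H>17)&(H<36)&(S>120)&(V>60); P=cloud(c)-O
        r=np.hypot(P@EY,P[...,2]); m&=(abs(r-.08)<.012)&(abs(P@EX)<.022)
        v,u=np.nonzero(m)
        if len(u)<4: print(n,'no mark',len(u)); continue
        o,w,_=rays(c,np.c_[u,v]); o=o-O
        oy,oz=o@EY,o[2];wy,wz=w@EY,w[:,2]
        a=wy**2+wz**2;b=oy*wy+oz*wz;D=b*b-a*(oy**2+oz**2-.0064)
        g=D>=0;t=(-b[g]-np.sqrt(D[g]))/a[g]
        y=oy+t*wy[g];z=oz+t*wz[g];x=o@EX+t*(w[g]@EX)
        q=np.degrees(np.arctan2(-y,z));print(n,'mark n',len(u),'x mm',(x.min()*1e3).round(1),(x.max()*1e3).round(1),'q med',np.median(q).round(1),'range',q.min().round(1),q.max().round(1))
E
python3 - <<'E'
from h import *
mark(False)
E
```

```text
scene no mark 0
side mark n 18 x mm -12.6 11.1 q med -126.7 range -137.6 -122.0
wrist no mark 0
```

>>> servo_tool(rows=[0,0,15,0,0,0,0,0,15,0,0,0,0,0,15,0,0,0,0,0,12,0,0,0,0,0,2,0,0,0,0,0,1,0,0,0,0,0,0,0,0,0])

```text
clock: 3.65
position: [0.5152, -0.131, 0.1889]
eef_rot: [[0.058, 0.998, 0.001], [0.998, -0.058, -0.0], [-0.0, 0.001, -1.0]]
contact_force: [0.1, 0.2, 0.2]
width: 0.0001
finger_force: 0.0
```

>>> servo_tool(rows=[0,0,1,0,0,0,0,0,1,0,0,0,0,0,1,0,0,0,0,0,0,0,0,0])

```text
clock: 4.05
position: [0.5147, -0.131, 0.1853]
eef_rot: [[0.058, 0.998, -0.0], [0.998, -0.058, -0.0], [-0.0, -0.0, -1.0]]
contact_force: [0.0, -0.9, -0.3]
width: 0.0001
finger_force: 0.0
```

>>> servo_tool(rows=[0,0,1,0,0,0,0,0,0,0,0,0])

```text
clock: 4.25
position: [0.5146, -0.131, 0.1842]
eef_rot: [[0.058, 0.998, -0.0], [0.998, -0.058, -0.0], [-0.0, -0.0, -1.0]]
contact_force: [-0.0, -0.2, -0.3]
width: 0.0003
finger_force: 0.0
```

>>> servo_tool(rows=[0,0,1,0,0,0,0,0,0,0,0,0])

```text
clock: 4.45
position: [0.5148, -0.131, 0.1832]
eef_rot: [[0.058, 0.998, 0.0], [0.998, -0.058, 0.0], [0.0, 0.0, -1.0]]
contact_force: [-0.1, -0.0, 0.7]
width: -0.0001
finger_force: 0.0
```

>>> servo_tool(rows=[0,0,1,0,0,0,0,0,0,0,0,0])

```text
clock: 4.65
position: [0.5149, -0.1303, 0.1826]
eef_rot: [[0.057, 0.998, 0.0], [0.998, -0.057, 0.001], [0.001, 0.0, -1.0]]
contact_force: [-0.3, 1.4, 3.0]
width: 0.0003
finger_force: 1.3
```

>>> servo_tool(rows=[0,0,1,0,0,0,0,0,0,0,0,0])

```text
clock: 4.85
position: [0.515, -0.1295, 0.182]
eef_rot: [[0.057, 0.998, 0.001], [0.998, -0.057, 0.002], [0.002, 0.0, -1.0]]
contact_force: [-1.0, 2.9, 5.7]
width: 0.0001
finger_force: 2.8
```

>>> servo_tool(rows=[-6,0,-2.7,0,0,0,-6,0,-2.2,0,0,0,-6,0,-1.6,0,0,0,-6,0,-1.1,0,0,0,-6,0,-0.7,0,0,0,-6,0,-0.2,0,0,0,-6,0,0,0,0,0,-6,0,0,0,0,0,-6,0,0,0,0,0,-6,0,0.2,0,0,0])

```text
clock: 5.85
position: [0.5115, -0.1934, 0.1913]
eef_rot: [[0.059, 0.998, 0.002], [0.998, -0.059, -0.004], [-0.003, 0.002, -1.0]]
contact_force: [-2.6, -0.9, 5.5]
width: -0.0001
finger_force: 2.9
```

>>> servo_tool(rows=[-6,0,0.7,0,0,0,-6,0,1.1,0,0,0,-6,0,1.6,0,0,0,-6,0,2.2,0,0,0,-6,0,2.7,0,0,0,0,0,0,0,0,0,0,0,0,0,0,0])

```text
clock: 6.55
position: [0.5098, -0.2224, 0.1817]
eef_rot: [[0.059, 0.998, 0.001], [0.998, -0.059, -0.002], [-0.002, 0.001, -1.0]]
contact_force: [-0.1, -3.3, 6.0]
width: 0.0001
finger_force: 3.4
```

>>> servo_tool(rows=[-3,0,-6,0,0,0,-6,0,-12,0,0,0,0,0,-30,0,0,0,0,0,0,0,0,0])

```text
clock: 6.95
position: [0.5113, -0.2299, 0.2333]
eef_rot: [[0.058, 0.998, 0.007], [0.998, -0.058, -0.002], [-0.001, 0.007, -1.0]]
contact_force: [0.8, 0.5, 1.0]
width: 0.0001
finger_force: 0.0
```

Run:
```python
from h import *
mark();print(sensors.get_state()['position'])
```

```text
scene mark n 9 x mm -2.8 21.0 q med -49.1 range -52.3 -45.5
side mark n 66 x mm -15.7 13.2 q med -57.2 range -62.6 -51.3
wrist mark n 479 x mm -12.9 13.9 q med -55.6 range -63.0 -50.8
[ 0.5087028  -0.22926473  0.22894461]
```

>>> servo_tool(rows=[19.6,0,0,0,0,0,19.6,0,0,0,0,0,19.6,0,0,0,0,0,19.6,0,0,0,0,0,19.6,0,0,0,0,0,0,0,20,0,0,0,0,0,18,0,0,0,0,0,3,0,0,0,0,0,0,0,0,0])

```text
clock: 8.0
position: [0.5136, -0.1318, 0.187]
eef_rot: [[0.058, 0.998, -0.003], [0.998, -0.058, 0.001], [0.001, -0.003, -1.0]]
contact_force: [0.2, 0.1, -0.5]
width: -0.0002
finger_force: 0.0
```

>>> servo_tool(rows=[0,0,2,0,0,0,0,0,2,0,0,0,0,0,1,0,0,0,0,0,0,0,0,0])

```text
clock: 8.4
position: [0.515, -0.132, 0.1837]
eef_rot: [[0.058, 0.998, 0.001], [0.998, -0.058, -0.0], [-0.0, 0.001, -1.0]]
contact_force: [-0.0, 0.3, 0.9]
width: 0.0001
finger_force: 0.2
```

>>> servo_tool(rows=[0,0,1.5,0,0,0,0,0,0,0,0,0])

```text
clock: 8.6
position: [0.5151, -0.1306, 0.1826]
eef_rot: [[0.057, 0.998, 0.001], [0.998, -0.057, 0.001], [0.001, 0.001, -1.0]]
contact_force: [-0.9, 2.9, 4.6]
width: 0.0002
finger_force: 2.5
```

>>> servo_tool(rows=[-6,0,-2.6,0,0,0,-6,0,-2.2,0,0,0,-6,0,-1.6,0,0,0,-6,0,-1.1,0,0,0,-6,0,-0.7,0,0,0,-6,0,-0.2,0,0,0,-6,0,0,0,0,0,-6,0,0,0,0,0,-6,0,0,0,0,0,-6,0,0.2,0,0,0,-5,0,0.7,0,0,0,-4,0,0.8,0,0,0,0,0,0,0,0,0,0,0,0,0,0,0])

```text
clock: 10.0
position: [0.5111, -0.2032, 0.1894]
eef_rot: [[0.06, 0.998, 0.002], [0.998, -0.06, -0.003], [-0.003, 0.002, -1.0]]
contact_force: [-0.3, -1.7, 5.7]
width: 0.0002
finger_force: 3.2
```

Run:
```python
from h import *
mark();print(sensors.get_state()['position'])
```

```text
scene mark n 37 x mm -12.3 15.2 q med -2.2 range -7.2 2.4
side mark n 33 x mm -15.1 8.8 q med -4.3 range -10.3 4.0
wrist mark n 1131 x mm -12.5 13.6 q med -1.8 range -5.7 2.5
[ 0.51111733 -0.20285     0.18943645]
```

>>> servo_tool(rows=[-1.3,0,0.35,0,0,0,-1.2,0,0.35,0,0,0,0,0,0,0,0,0,-1.5,0,-6,0,0,0,-3,0,-12,0,0,0,0,0,-20,0,0,0,0,0,-20,0,0,0,0,0,0,0,0,0])

```text
clock: 10.95
position: [0.512, -0.2083, 0.249]
eef_rot: [[0.058, 0.998, 0.006], [0.998, -0.058, -0.002], [-0.002, 0.006, -1.0]]
contact_force: [0.1, 0.2, 0.0]
width: 0.0001
finger_force: 0.0
```

Run:
```python
from h import *
mark();print(sensors.get_state()['position'])
c=load('scene');d=load('side')
i=np.hstack([cv2.resize(c['pixels'][145:235,175:295],(400,300)),cv2.resize(d['pixels'][145:235,220:340],(400,300))])
cv2.imwrite('pics/m1.png',i[:,:,::-1])
# pointer red tip in stand frame
for n in('scene','wrist'):
    c=load(n);hsv=cv2.cvtColor(c['pixels'],cv2.COLOR_RGB2HSV);P=cloud(c)-[.513,-.176,0]
    m=((hsv[...,0]<6)|(hsv[...,0]>173))&(hsv[...,1]>130)&(abs(P[...,0])<.07)&(abs(P[...,1])<.05)
    v,u=np.nonzero(m)
    if len(u): q=onz(c,np.c_[u,v],.16)-[.513,-.176,0];print(n,len(u),'tip x,y',np.median(q@EX).round(4),np.median(q@EY).round(4))
```

```text
scene mark n 37 x mm -10.5 15.2 q med -0.0 range -5.2 4.4
side mark n 30 x mm -15.1 8.7 q med -2.5 range -7.8 5.0
wrist mark n 653 x mm -12.6 13.6 q med 0.4 range -3.7 4.5
[ 0.50973611 -0.20781995  0.24509587]
scene 6 tip x,y 0.0417 -0.0008
wrist 60 tip x,y 0.038 -0.0
```

View pics/m1.png

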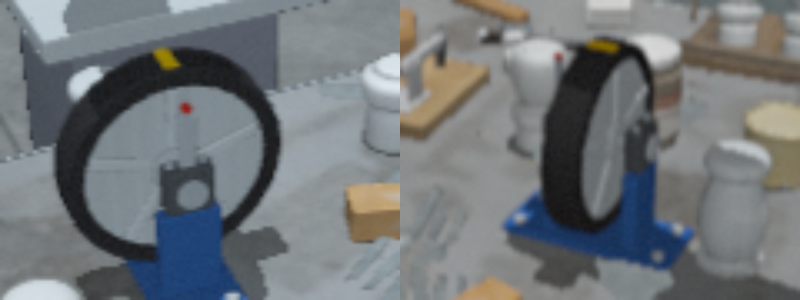

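Both crops show the yellow mark at the top, at (165,58) on the left and (603,46) on the right. It is about 0° by scene and wrist, in line with the pointer tip. Next is the chock.

>>> servo_tool(rows=[30.8,3.9,0,0,0,0,30.8,3.9,0,0,0,0,30.8,3.9,0,0,0,0,30.8,3.9,0,0,0,0,30.8,3.9,0,0,0,0,30.8,3.9,0,0,0,0,30.8,3.9,0,0,0,0,30.8,3.9,0,0,0,0,0,0,0,0,0,0.137,0,0,0,0,0,0.137,0,0,0,0,0,0])

```text
clock: 12.2
position: [0.5549, 0.0364, 0.2444]
eef_rot: [[0.325, 0.946, -0.003], [0.946, -0.325, -0.001], [-0.002, -0.003, -1.0]]
contact_force: [0.4, -0.5, -0.5]
width: 0.0004
finger_force: 0.0
```

```bash
cat >> h.py <<'E'
def chock(n='wrist',zlo=.022,zhi=.038,box=(.44,.62,-.16,.09)):
    c=cap(n);hsv=cv2.cvtColor(c['pixels'],cv2.COLOR_RGB2HSV);H,S,V=[hsv[...,i].astype(int) for i in range(3)]
    P=cloud(c);m=(H>8)&(H<24)&(S>90)&(V>60)&(P[...,0]>box[0])&(P[...,0]<box[1])&(P[...,1]>box[2])&(P[...,1]<box[3])&(P[...,2]>zlo)&(P[...,2]<zhi)
    v,u=np.nonzero(m);Q=onz(c,np.c_[u,v],.03);r=cv2.minAreaRect((Q[:,:2]*1000).astype(np.float32))
    b=cv2.boxPoints(r);print(n,len(u),'z',np.median(P[m][:,2]).round(4),r)
    cen=np.array(r[0])/1e3-O[:2];print('  in stand frame mm',(cen@EX[:2]*1e3).round(1),(cen@EY[:2]*1e3).round(1))
E
python3 - <<'E'
from h import *
chock('wrist');chock('side');print(sensors.get_state()['position'])
c=load('wrist');cv2.imwrite('pics/w2.png',c['pixels'][:,:,::-1])
E
```

```text
wrist 1628 z 0.0308 ((548.8877563476562, 3.4402923583984375), (89.82941436767578, 33.31181335449219), 70.41228485107422)
  in stand frame mm 26.1 181.1
side 304 z 0.0294 ((543.7002563476562, 9.635398864746094), (92.40351104736328, 39.31883239746094), 69.87738037109375)
  in stand frame mm 20.6 187.0
[0.55512368 0.03602528 0.24478412]
```

View pics/w2.png

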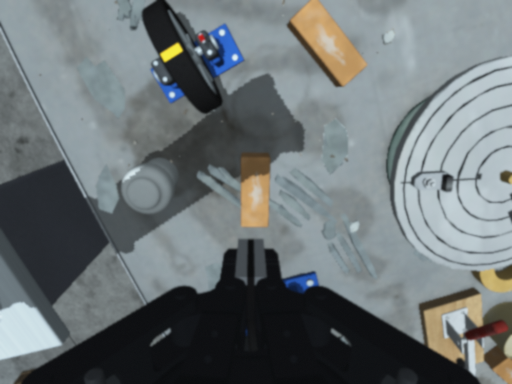

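The wrist view (up = +y) shows the chock at (255,190), the small look-alike wheel at (180,50), another block at (328,42) and part_a at (148,185). The chock measures 90×33 mm at z = 31 mm with its centre near (0.549, 0.004), so it is the right block.

>>> servo_tool(rows=[-0.5,4.5,20,0,0,0,0,0,25,0,0,0,0,0,30,0,0,0,0,0,30,0,0,0,0,0,25,0,0,0,0,0,20,0,0,0,0,0,10,0,0,0,0,0,0,0,0,0], grip=85)

```text
clock: 13.1
position: [0.5585, 0.0338, 0.0842]
eef_rot: [[0.325, 0.946, -0.004], [0.946, -0.325, -0.0], [-0.001, -0.003, -1.0]]
contact_force: [-0.1, 0.3, 0.4]
width: 0.0851
finger_force: 0.0
```

Run:
```python
from h import *
chock('wrist');print(sensors.get_state()['position'])
c=load('wrist');P=cv2.projectPoints(np.array([[.559,.034,.03],[.5485,.0045,.03]]),cv2.Rodrigues(c['R'])[0],c['t'],c['K'],c['dist'])[0];print(P)
cv2.imwrite('pics/w3.png',c['pixels'][:,:,::-1])
```

```text
wrist 4595 z 0.0307 ((549.317138671875, 4.5472412109375), (91.71421813964844, 33.59078598022461), 70.52207946777344)
  in stand frame mm 26.5 182.2
[0.55956839 0.03414891 0.08553384]
[[[250.80926686 222.86496862]]

 [[250.33888505 263.50733459]]]
```

View pics/w3.png

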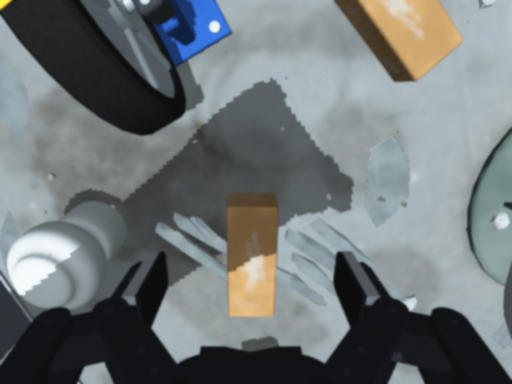

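The chock at (252,255) lies centred between the fingers, and the left finger clears part_a.

>>> servo_tool(rows=[0,0,20,0,0,0,0,0,20,0,0,0,0,0,14,0,0,0,0,0,8,0,0,0,0,0,0,0,0,0])

```text
clock: 13.65
position: [0.5594, 0.0342, 0.0233]
eef_rot: [[0.326, 0.945, -0.001], [0.945, -0.326, -0.0], [-0.0, -0.001, -1.0]]
contact_force: [-0.1, 0.1, 0.2]
width: 0.0849
finger_force: 0.0
```

>>> servo_tool(rows=[0,0,0,0,0,0,0,0,0,0,0,0,0,0,0,0,0,0,0,0,0,0,0,0,0,0,0,0,0,0,0,0,0,0,0,0,0,0,0,0,0,0], grip=20, newtons=30)

```text
clock: 14.35
position: [0.5605, 0.0345, 0.0246]
eef_rot: [[0.326, 0.945, 0.002], [0.945, -0.326, -0.0], [0.0, 0.001, -1.0]]
contact_force: [-0.2, -0.2, 6.1]
width: 0.0346
finger_force: 31.1
```

>>> servo_tool(rows=[0,0,-4,0,0,0,0,0,-6,0,0,0,0,0,0,0,0,-0.07,0,0,0,0,0,-0.07,0,0,0,0,0,-0.07,0,0,0,0,0,-0.068,-8,-4.5,0,0,0,0,-10,-4.5,0,0,0,0,-10,-4.5,0,0,0,0,-10,-4.5,0,0,0,0,-10,-4.5,0,0,0,0,-10,-4.5,0,0,0,0,-8,-4.5,0,0,0,0,-6,-4.5,0,0,0,0,0,0,0,0,0,0,0,0,0,0,0,0])

```text
clock: 15.95
position: [0.5201, -0.0353, 0.0339]
eef_rot: [[0.054, 0.999, 0.0], [0.999, -0.054, 0.0], [0.0, 0.0, -1.0]]
contact_force: [-0.3, -0.6, -1.9]
width: 0.0346
finger_force: 30.3
```

Run:
```python
from h import *
s=sensors.get_state();p=s['position']-O;print(s['position'],'stand',p@EX,p@EY,s['width'])
chock('wrist',.025,.055); mark()
```

```text
[ 0.52006903 -0.03531304  0.03388935] stand -0.0005494968784230659 0.14086337408287977 0.03455427979862538
wrist 6183 z 0.0398 ((518.8377685546875, -56.51948165893555), (70.83415985107422, 37.146881103515625), 86.04610443115234)
  in stand frame mm -0.6 119.6
scene mark n 37 x mm -12.3 15.2 q med -0.5 range -5.2 4.4
side mark n 33 x mm -17.4 8.7 q med -2.9 range -8.4 6.1
wrist no mark 0
```

>>> servo_tool(rows=[0,0,4,0,0,0,0,0,3,0,0,0,0,0,1.5,0,0,0,0,0,0,0,0,0])

```text
clock: 16.55
position: [0.5198, -0.0355, 0.025]
eef_rot: [[0.054, 0.999, -0.001], [0.999, -0.054, 0.0], [0.0, -0.001, -1.0]]
contact_force: [0.0, 0.2, -1.0]
width: 0.0344
finger_force: 30.3
```

>>> servo_tool(rows=[-3,0,0,0,0,0,-3,0,0,0,0,0,-2,0,0,0,0,0,-2,0,0,0,0,0,-1,0,0,0,0,0,0,0,0,0,0,0])

```text
clock: 17.15
position: [0.5193, -0.0469, 0.0253]
eef_rot: [[0.054, 0.999, -0.0], [0.999, -0.054, -0.0], [-0.0, -0.0, -1.0]]
contact_force: [0.3, -0.0, -0.5]
width: 0.0347
finger_force: 30.3
```

>>> servo_tool(rows=[0,0,0,0,0,0,0,0,0,0,0,0,0,0,0,0,0,0,0,0,0,0,0,0,0,0,0,0,0,0], grip=75)

```text
clock: 17.65
position: [0.5194, -0.0465, 0.0253]
eef_rot: [[0.054, 0.999, 0.0], [0.999, -0.054, 0.0], [0.0, 0.0, -1.0]]
contact_force: [-0.2, 0.1, 0.2]
width: 0.075
finger_force: 0.0
```

Run:
```python
from h import *
s=sensors.get_state();p=s['position']-O;print(s['position'],'stand',p@EX,p@EY,s['width'],s['contact_force'])
chock('side');mark()
```

```text
[ 0.51940365 -0.04649942  0.02534226] stand -0.0006089556072823444 0.12965737890188858 0.07496420455482089 [-0.23926015  0.10831929  0.24998715]
side 162 z 0.0294 ((512.902099609375, -60.920284271240234), (69.80049133300781, 35.05911636352539), 88.04159545898438)
  in stand frame mm -6.3 114.9
scene mark n 37 x mm -12.3 15.2 q med -0.5 range -5.2 4.3
side mark n 34 x mm -17.4 8.7 q med -2.5 range -8.4 7.2
wrist no mark 0
```

>>> servo_tool(rows=[0,0,-10,0,0,0,0,0,-15,0,0,0,0,0,-15,0,0,0,18,0,0,0,0,0,18,0,0,0,0,0,0,0,0,0,0,0])

```text
clock: 18.45
position: [0.5218, -0.0071, 0.0665]
eef_rot: [[0.049, 0.999, 0.002], [0.999, -0.049, 0.002], [0.002, 0.002, -1.0]]
contact_force: [-0.4, 0.9, 0.5]
width: 0.075
finger_force: 0.0
```

>>> servo_tool(rows=[0,0,0,0,0,0,0,0,0,0,0,0,0,0,0,0,0,0,0,0,0,0,0,0,0,0,0,0,0,0,0,0,0,0,0,0,0,0,15,0,0,0,0,0,15,0,0,0,0,0,11,0,0,0,0,0,0,0,0,0], grip=0)

```text
clock: 19.45
position: [0.5198, -0.0108, 0.0227]
eef_rot: [[0.054, 0.999, -0.004], [0.999, -0.054, 0.0], [-0.0, -0.004, -1.0]]
contact_force: [0.7, 0.1, 0.5]
width: -0.0002
finger_force: 0.0
```

Run:
```python
from h import *
s=sensors.get_state();p=s['position']-O;print(s['position'],'stand',p@EX,p@EY,s['width'],s['contact_force'])
chock('wrist')
c=load('wrist');cv2.imwrite('pics/w4.png',c['pixels'][:,:,::-1])
```

```text
[ 0.51979319 -0.01081789  0.02271327] stand -0.002149603088347977 0.16530776647614923 -0.00021347098089848218 [0.65069728 0.08929053 0.50816185]
wrist 327 z 0.0306 ((518.2579956054688, -46.010223388671875), (21.582035064697266, 6.835501194000244), 86.40805053710938)
  in stand frame mm -1.8 130.1
```

View pics/w4.png

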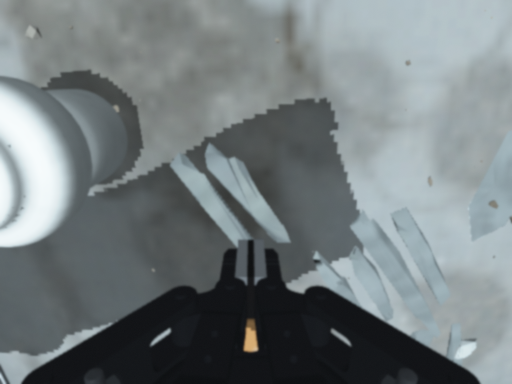

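The fingers are closed and lowered behind the chock's far end, and only a sliver of the chock shows, at (250,337). Now I push gently.

>>> servo_tool(rows=[-3,1,0,0,0,0,-3,1,0,0,0,0,-2,0,0,0,0,0,-2,0,0,0,0,0,0,0,0,0,0,0])

```text
clock: 20.0
position: [0.5228, -0.0214, 0.0245]
eef_rot: [[0.055, 0.999, 0.0], [0.999, -0.055, -0.0], [-0.0, 0.0, -1.0]]
contact_force: [-0.5, 0.2, 1.1]
width: -0.0001
finger_force: 0.0
```

>>> servo_tool(rows=[-1,0,0,0,0,0,-1,0,0,0,0,0,-1,0,0,0,0,0,0,0,0,0,0,0])

```text
clock: 20.4
position: [0.5226, -0.0239, 0.0242]
eef_rot: [[0.054, 0.999, -0.0], [0.999, -0.054, -0.0], [-0.0, -0.0, -1.0]]
contact_force: [0.5, 0.4, -0.0]
width: 0.0005
finger_force: 0.0
```

>>> servo_tool(rows=[-1,0,0,0,0,0,-1,0,0,0,0,0,0,0,0,0,0,0])

```text
clock: 20.7
position: [0.5225, -0.0257, 0.0243]
eef_rot: [[0.054, 0.999, -0.0], [0.999, -0.054, 0.0], [0.0, -0.0, -1.0]]
contact_force: [0.5, 0.6, -0.3]
width: 0.0002
finger_force: 0.1
```

Run:
```python
from h import *
s=sensors.get_state();p=s['position']-O;print('stand',p@EX,p@EY,s['contact_force'])
mark()
for n in('scene','side'):
    c=load(n);hsv=cv2.cvtColor(c['pixels'],cv2.COLOR_RGB2HSV);P=cloud(c)-[.513,-.176,0];X=P@EX;Y=P@EY
    m=(hsv[...,0]>8)&(hsv[...,0]<24)&(hsv[...,1]>90)&(abs(X)<.04)&(Y>.03)&(Y<.17)&(P[...,2]>.005)&(P[...,2]<.034)
    print(n,m.sum(),'Y',np.percentile(Y[m],[1,50,99]),'X',np.percentile(X[m],[1,50,99]))
```

```text
stand 0.0013109705404730269 0.15059107973932156 [ 0.5075199   0.58203563 -0.2607444 ]
scene mark n 37 x mm -12.3 15.2 q med -0.5 range -5.2 4.4
side mark n 33 x mm -17.4 8.7 q med -2.9 range -8.4 6.1
wrist no mark 0
scene 372 Y [0.05047696 0.09303634 0.13621161] X [-0.01441901  0.01536985  0.01967783]
side 178 Y [0.05456522 0.10702651 0.14463854] X [-0.02046695 -0.01866687  0.01258798]
```

>>> servo_tool(rows=[-0.8,0,0,0,0,0,-0.7,0,0,0,0,0,0,0,0,0,0,0])

```text
clock: 21.15
position: [0.5224, -0.0273, 0.0243]
eef_rot: [[0.054, 0.999, -0.0], [0.999, -0.054, -0.0], [-0.0, -0.0, -1.0]]
contact_force: [-0.9, -0.3, 0.1]
width: -0.0
finger_force: 0.2
```

>>> servo_tool(rows=[-0.7,0,0,0,0,0,0,0,0,0,0,0])

```text
clock: 21.35
position: [0.5223, -0.028, 0.0243]
eef_rot: [[0.054, 0.999, -0.0], [0.999, -0.054, -0.0], [-0.0, -0.0, -1.0]]
contact_force: [0.4, 0.7, 0.3]
width: 0.0002
finger_force: 0.2
```

>>> servo_tool(rows=[-0.7,0,0,0,0,0,0,0,0,0,0,0])

```text
clock: 21.55
position: [0.5223, -0.0285, 0.0243]
eef_rot: [[0.054, 0.999, -0.0], [0.999, -0.054, 0.0], [0.0, -0.0, -1.0]]
contact_force: [0.1, 0.2, 0.4]
width: 0.0
finger_force: 0.4
```

>>> servo_tool(rows=[-0.6,0,0,0,0,0,0,0,0,0,0,0])

```text
clock: 21.75
position: [0.5223, -0.0287, 0.0243]
eef_rot: [[0.054, 0.999, 0.0], [0.999, -0.054, 0.001], [0.001, 0.0, -1.0]]
contact_force: [-0.9, 1.4, -0.1]
width: 0.0002
finger_force: 0.9
```

>>> servo_tool(rows=[-0.6,0,0,0,0,0,0,0,0,0,0,0])

```text
clock: 21.95
position: [0.5223, -0.0288, 0.0243]
eef_rot: [[0.053, 0.999, 0.0], [0.999, -0.053, 0.001], [0.001, 0.0, -1.0]]
contact_force: [-0.1, 3.5, -0.5]
width: 0.0002
finger_force: 1.7
```

Run:
```python
from h import *
s=sensors.get_state();p=s['position']-O;print('stand',p@EX,p@EY,s['contact_force'],s['finger_force'])
mark()
c=load('scene');P=cloud(c)-[.513,-.176,0];X=P@EX;Y=P@EY
hsv=cv2.cvtColor(c['pixels'],cv2.COLOR_RGB2HSV)
m=(hsv[...,0]>8)&(hsv[...,0]<24)&(hsv[...,1]>90)&(abs(X)<.04)&(Y>.03)&(Y<.17)&(P[...,2]>.005)&(P[...,2]<.034)
print(m.sum(),'Y',np.percentile(Y[m],[1,50,99]),'X',np.percentile(X[m],[1,50,99]))
d=load('side');i=np.hstack([cv2.resize(c['pixels'][150:240,185:305],(400,300)),cv2.resize(d['pixels'][145:235,220:340],(400,300))])
cv2.imwrite('pics/p1.png',i[:,:,::-1])
```

```text
stand 0.0013251241940299555 0.1474646329332151 [-0.07544534  3.53517039 -0.5041211 ] 1.6643095761537552
scene mark n 39 x mm -12.3 15.2 q med -0.9 range -5.7 3.9
side mark n 36 x mm -17.4 8.8 q med -2.9 range -9.0 7.2
wrist no mark 0
372 Y [0.04734876 0.09256173 0.13402961] X [-0.01443291  0.01584065  0.01925154]
```

View pics/p1.png

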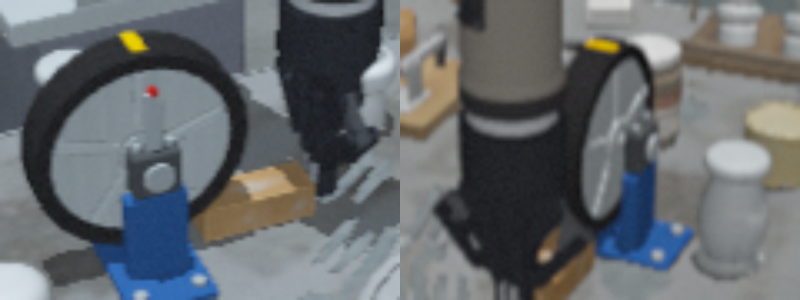

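The left crop shows the chock at (258,205) end-on against the tread. The force rose to 3.5 N with the finger stopped, and the mark is still at the top at (133,42). Now I back away.

>>> servo_tool(rows=[1,0,0,0,0,0,4,0,0,0,0,0,10,0,0,0,0,0,0,0,-15,0,0,0,0,0,-30,0,0,0,0,0,-40,0,0,0,0,0,-40,0,0,0,10,0,-40,0,0,0,30,0,0,0,0,0,30,0,0,0,0,0,0,0,0,0,0,0,0,0,0,0,0,0])

```text
clock: 23.3
position: [0.5268, 0.0556, 0.1903]
eef_rot: [[0.052, 0.999, 0.001], [0.999, -0.052, -0.001], [-0.001, 0.001, -1.0]]
contact_force: [0.6, -0.3, -0.1]
width: -0.0001
finger_force: 0.0
```

Run:
```python
from h import *
mark()
chock('wrist',box=(.44,.62,-.16,0))
c=load('scene');P=cloud(c)-[.513,-.176,0];X=P@EX;Y=P@EY
hsv=cv2.cvtColor(c['pixels'],cv2.COLOR_RGB2HSV)
m=(hsv[...,0]>8)&(hsv[...,0]<24)&(hsv[...,1]>90)&(abs(X)<.04)&(Y>.03)&(Y<.17)&(P[...,2]>.005)&(P[...,2]<.034)
print(m.sum(),'Y',np.percentile(Y[m],[1,50,99]),'X',np.percentile(X[m],[1,50,99]))
```

```text
scene mark n 38 x mm -12.3 14.4 q med -0.8 range -5.7 3.9
side mark n 37 x mm -17.4 8.8 q med -2.9 range -9.0 7.2
wrist no mark 0
wrist 36 z 0.0307 ((517.1113891601562, -125.1681900024414), (6.164122104644775, 8.479437828063965), 86.75907897949219)
  in stand frame mm 1.4 51.0
367 Y [0.04679658 0.09180832 0.13299146] X [-0.01518029  0.01598925  0.0196472 ]
```

Mark at the top (within about 1°), chock in contact, robot clear.

```bash
python3 -c "
from rig import job
print(job.hand_in())"
```

```text
the job is handed in; nothing more can be done
None
```

I turned the wheel until its yellow mark was at the top (within about 1°, in line with the pointer), pushed the chock end-on against the tread on the side away from the jar, and handed the job in at about 23 s with the robot clear; the jar, tin and plaster parts were not touched.

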